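Draw a telescopic scrubbing brush out to full length and hold it

TASK

The telescopic scrubbing brush is clamped in its stand with the handle pushed in. Press the red release button on the blue collar right down, then take the black handgrip and pull it straight out, past the first stop, to the second stop. It springs back when let go, so finish while still holding the handgrip there at full length, so that I can tighten the collar; leave the other things on the worktop where they are.

Things in the scene. Friction and masses are not known exactly. Their poses are not given: they have to be found in the camera images.
- brush_stand: Fixed dark steel stand, 220 x 100 mm; two black clamps (x -135, -55 mm, top z 108) hold the brush pole level, axis 75 mm above the worktop. Origin on the worktop straight below the release button; +x runs along the pole to the handgrip (the direction to pull), z up. Brush head at x -292 to -175 mm; blue collar, 41 mm thick, x -25 to +35 mm, with a 32 mm square button block, top z 100 mm.
- button_top (a point): Centre of the top of the round red release button, 22 mm across, on top of the blue collar; 112 mm above the worktop when not pressed. It is pushed straight down.
- release_button (a joint): How far the button is pressed, m: 0 = up (handle locked), 0.008 = fully down, flush to within 4 mm of its block (handle free). It needs about 3 N and stays down when let go.
- handgrip: Black rubber handgrip with blue rings, 29 mm thick, about 90 mm long between its end flanges (38 and 40 mm thick), a steel hanging loop at its outer end. Origin: middle of the grip on the pole's axis, 75 mm above the worktop; axes as brush_stand, x is the pull direction. Pushed in it is 115 mm from the button along x; at the second stop 275 mm.
- inner_tube (a joint): How far the thin steel inner tube with the handgrip is out of the middle tube, m: 0 = in, 0.08 = fully out, which is the first stop. A spring draws it back with about 3 N. Locked until the button is down.
- middle_tube (a joint): How far the aluminium middle tube is out of the outer tube, m: 0 = in, 0.08 = fully out. It follows once the inner tube is at its stop, against a spring of about 7 N; both at 0.08 is the second stop (160 mm of pull in all).
- spectacles: Red-rimmed spectacles, 143 x 141 x 41 mm, lying to the left; leave alone. Origin at the centre of the underside.
- peeler: Green-handled peeler, 170 mm long, lying on the right; leave alone. Origin at the centre of the underside.
- spotted_mug: White mug with blue dots, 93 mm tall, on the right; leave alone. Origin at the centre of the underside.
- jam_pot: Low round pot with a pale lid and a blue band, 69 mm across and 41 mm tall, front left; leave alone. Origin at the centre of the underside.

How it is judged:
By the outcome, as a careful person would: the job done as asked, in the order asked, and still so for the second after the job is handed in, while the arm keeps its last pose, push and grip.
It also fails if it takes over 45 s, if anything falls off the work surface, if the arm or the gripper's body presses on something with over 40 N, if the wrist force passes 120 N, or if a joint passes its speed limit or range.

ROBOT

A 6-joint arm with a two-finger parallel gripper is mounted at the origin on a cart in front of the work surface, level with it; the furniture and walls round the work are solid. World frame = base frame: x ahead of the robot, y to its left, z up, the work surface at z = 0. Lengths are in mm, angles in degrees, forces in N, time in s.
With the tool pointing down it reaches from about 300 to 850 mm from the base axis. Payload 4.2 kg.
Tool frame: the origin (TCP) lies at the very end of the fingers, on their centre line; the grasp point (between the pads) lies 19 mm behind it (env.grasp_offset is the distance from the TCP to the grasp point, in mm); z points along the fingers, y is the line along which they close (so a half turn about z gives the same grasp; the last joint's range is limited). The gripper opens to 91 mm and grips with 3 to 60 N. Pads are 32 mm wide; open, the fingers measure 118 mm over their backs; the gripper's body (76 mm by 178 mm) begins 60 mm behind the grasp point.
Start: joints at [70.76, 18.312, 89.639, -0, 72.044, -1.146], TCP at [178.584, 546.581, 213.976] pointing down, gripper open.
Joint ranges: [-177.97, 177.97], [-48.28, 115.42], [12.27, 149.76], [-77.06, 257.06], [2.81, 150.46], [-146.56, 146.56]. Speed limits (degrees/s): [147.25, 147.25, 180, 180, 180, 180].

INTERFACE

Orientations are given as [roll, pitch, yaw] about the fixed x, y, z axes, in that order (R = Rz(yaw) Ry(pitch) Rx(roll)).
In Python, from workcell import env gives the robot as it stands. The module is installed in compiled form; this text tells all that it offers.
- The arm moves only by the tool send_rows, never from a script. Its argument "motion" is a list of rows, each an object of numbers: "tx", "ty", "tz": the shift along the tool's x, y, z in units of 500 mm (1.0 is 500 mm); "rx", "ry", "rz": the turn, a rotation vector about the tool's x, y, z in units of 30 degrees (1.0 is 30 degrees); "gripper": the closure, from -1 (fully open) to 1 (shut). In form: [{"tx": .., "ty": .., "tz": .., "rx": .., "ry": .., "rz": .., "gripper": ..}, ...]. A call has 1 to 12 rows; each row shifts and turns the commanded pose from where the row before left it, along the tool's axes as they then stand; what a row does not reach is not made up. A row lasts 1/8 s, in which the tool goes at most 62.5 mm and 10.7 degrees, less where a joint would pass 70% of its speed; a pose out of reach is approached as far as the arm can. A call with a number of a shift or a turn outside -1 to 1 is refused whole. A call with a gripper value outside its range is refused whole. The fingers move at their own pace and stop on an object; "grip_force" is the grip in N (left out, the last holds). Time passes only in rows, so rows that do not move let the fingers close. It gives the time, the measured TCP pose, the force, the opening and the grip force at its end, in the units of the state.
- env.state(): the state, without advancing time (a new reading comes with each control period).
- env.grab_frame(name): name is "side" or "top" or "wrist"; returns a dict with "frame" (400x640x3 uint8, red, green, blue), "vertical_fov" (degrees; the focal length in pixels is half the picture's height over the tangent of half this angle, whatever the lens; pixels are square), "cx", "cy" (the principal point, pixels), "k1" (the pictures are not rectified: a ray, as slopes to the right and down, at radius r is drawn at 1 + k1 r^2 times it, then the intrinsics apply), "rvec" (rotation vector, rad) and "tvec" (3), from world to camera coordinates, as OpenCV has them; the wrist camera has in their place "T_tool_cam" (4x4, takes a point from camera to tool coordinates, whose origin is the TCP and whose axes are the flange's). Camera axes: x right, y down, z forward; pixel columns grow to the right and rows downward; lengths in mm; the calibration is good to about 2 mm. A picture is of the moment at which its call begins: read the wrist's pose just before it. There is no depth.
- env.job_done(): hands the job in; it is judged then, once.
The state is a dict: "time_s": time; "qpos": joint angles; "qvel": joint speeds; "effort": joint torques, N m; "ee_pos": TCP position; "ee_rot": TCP orientation; "force": force on the tool from outside, world axes, zero at the start; "torque": the same for the moment, N m; "gripper_width": finger opening in mm; "gripper_force": force on a finger pad.
Only numpy, scipy, OpenCV 4.12 (cv2) and the standard library are available. Lean on these libraries where they do the work, as an engineer would, in place of code of your own. Each camera call takes 0.05 s, during which the arm holds its last target. There are 200 camera calls.

## Working session

There is one attempt and no reset: what is moved stays moved. The work goes in short steps, Python scripts to look and compute and a tool call to move; the robot and the scene stay as the last step left them, time stands still between calls to the robot, and variables do not carry over. Pictures are saved under pics/ and viewed, at most 10 in all, crops included, and the job is handed in when it is done.

Besides the shell and the picture viewer there is one more tool, called after "Request:" as name([rows], argument=value, ...), one row to a line, values as JSON. send_rows: Moves the arm, as the interface text tells. Shifts and turns lie within -1 to 1; 1 stands for 500 mm of shift or 30 degrees of turn. Its arguments: {"type":"object","properties":{"motion":{"type":"array"},"grip_force":{"type":"number"}},"required":["motion"]}

```bash
mkdir -p pics; cat > h.py <<'E'
import numpy as np, cv2, pickle
from scipy.spatial.transform import Rotation as R
from workcell import env
def snap(name,tag):
    s=env.state(); f=env.grab_frame(name)
    cv2.imwrite(f'pics/{tag}.png',f['frame'][:,:,::-1]); pickle.dump((s,f),open(f'pics/{tag}.pkl','wb')); return s,f
def ray(tag,uv):
    s,f=pickle.load(open(f'pics/{tag}.pkl','rb'))
    fl=200/np.tan(np.radians(f['vertical_fov'])/2)
    d=(np.array(uv,float)-[f['cx'],f['cy']])/fl; x=d.copy()
    for _ in range(30): x=d/(1+f['k1']*(x@x))
    v=np.array([*x,1])
    if 'T_tool_cam' in f:
        T=np.array(f['T_tool_cam']); Rt=R.from_euler('xyz',s['ee_rot'],degrees=True).as_matrix()
        return Rt@T[:3,3]+s['ee_pos'], Rt@T[:3,:3]@v
    Rm=cv2.Rodrigues(np.array(f['rvec'],float))[0]; return -Rm.T@np.array(f['tvec'],float).ravel(), Rm.T@v
def tri(*obs):
    A=np.zeros((3,3));b=np.zeros(3);L=[]
    for t,uv in obs:
        o,d=ray(t,uv); d=d/np.linalg.norm(d); P=np.eye(3)-np.outer(d,d); A+=P;b+=P@o; L.append((o,P))
    x=np.linalg.solve(A,b); return x.round(1),[round(float(np.linalg.norm(P@(x-o))),1) for o,P in L]
def atz(t,uv,z):
    o,d=ray(t,uv); return (o+d*(z-o[2])/d[2]).round(1)
E
python3 -c "
from h import *
for n in('side','top','wrist'): s,f=snap(n,n+'0')
print(s); print(f['T_tool_cam'],f['vertical_fov'])"
```

```text
{'time_s': 0.1, 'qpos': array([ 7.07598239e+01,  1.83467138e+01,  8.96992323e+01, -5.35098093e-04,
        7.20425910e+01, -1.14463260e+00]), 'qvel': array([-0.08555809,  0.02945179, -0.25774179, -0.04097656,  0.07978987,
        0.01457313]), 'effort': array([ 2.03420495e-04, -4.13329983e+01, -2.32507843e+01,  7.28329760e-02,
        4.22331796e-02, -3.62315916e-05]), 'ee_pos': array([178.43989342, 546.14426379, 213.21826372]), 'ee_rot': array([-1.79911470e+02, -1.25996560e-03,  1.61904621e+02]), 'force': array([ 0.77391054,  0.44387614, -0.60730863]), 'torque': array([-0.02375806,  0.0386698 , -0.02306646]), 'gripper_force': 0.0, 'gripper_width': 91.58078719158482}
[[-8.16749763e-04 -9.59542741e-01 -2.81561826e-01  7.99651934e+01]
 [ 9.99999420e-01 -5.85900913e-04 -9.04072559e-04 -4.19919835e-01]
 [ 7.02528930e-04 -2.81562401e-01  9.59542662e-01 -1.71056743e+02]
 [ 0.00000000e+00  0.00000000e+00  0.00000000e+00  1.00000000e+00]] 61.043577286982455
```

View pics/side0.png

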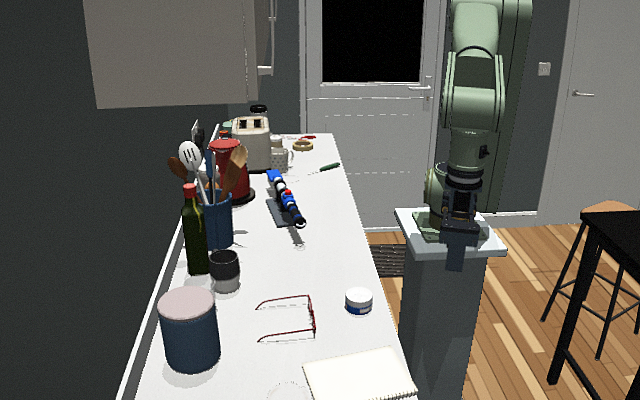

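View pics/top0.png

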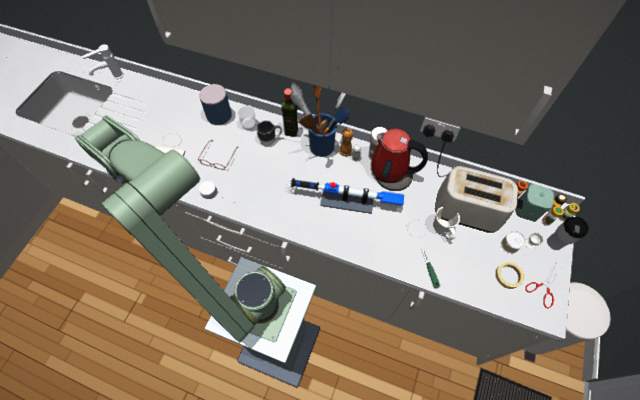

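The side view shows the brush at about (285,200) with its handgrip end near (298,222). In the top view the red button is near (333,185) and the handgrip around (305,184), pointing left (robot +y). I'll zoom in on both.

```bash
python3 -c "
from h import *
a=cv2.imread('pics/side0.png')[160:240,250:330]; b=cv2.imread('pics/top0.png')[165:225,280:410]
a=cv2.resize(a,None,fx=4,fy=4,interpolation=2); b=cv2.resize(b,None,fx=6,fy=6,interpolation=2)
a=cv2.copyMakeBorder(a[:240*2][:],0,0,0,780-320,0); 
cv2.imwrite('pics/c0.png',cv2.resize(np.vstack([b,a]),None,fx=.85,fy=.85))
"
```

```text
(no output)
```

View pics/c0.png

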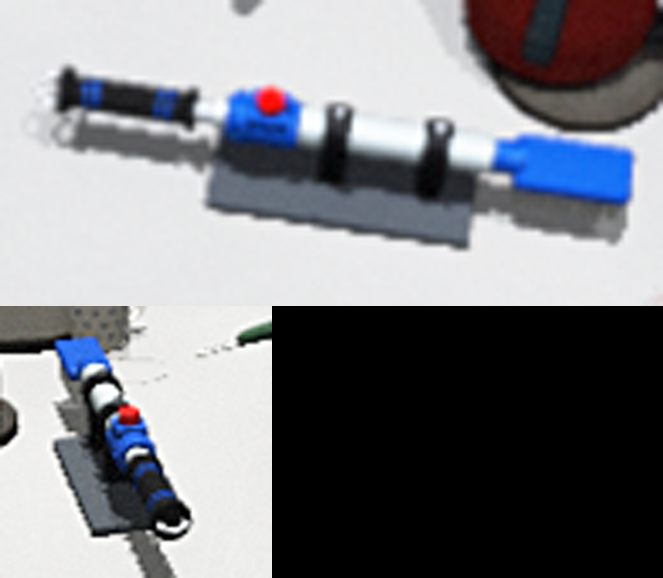

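The crop shows the button at top (332.7,184.4) and side (287.9,191.5). The grip middle is at top (304.7,183.4) and side (294.4,212.4).

```bash
python3 -c "
from h import *
print(tri(('top0',(332.7,184.4)),('side0',(287.9,191.5))))
print(tri(('top0',(304.7,183.4)),('side0',(294.4,212.4))))
b=atz('top0',(332.7,184.4),112);print(b)
for p in((304.7,183.4),(292.9,182.3),(316.5,186)):
  q=atz('top0',p,78);print(q,np.degrees(np.arctan2(*(q-b)[[1,0]])),np.linalg.norm((q-b)[:2]))
"
```

```text
(array([527.8, -88.2, 107.7]), [0.2, 0.2])
(array([507.8,  24.7,  83.2]), [2.5, 2.5])
[525.5 -89.  112. ]
[507.9  26.3  78. ] 98.67893564382352 116.63554346767542
[495.2  73.9  78. ] 100.53681192006425 165.6939950631887
[513.9 -23.6  78. ] 100.05794994358861 66.4207798809981
```

Request:
send_rows([
  {"rz": 0.347, "gripper": 1},
  {"rz": 0.347, "gripper": 1},
  {"rz": 0.347, "gripper": 1},
  {"rz": 0.347, "gripper": 1},
  {"rz": 0.347, "gripper": 1},
  {"rz": 0.347, "gripper": 1},
], grip_force=20)

```text
invalid input at $.motion[0]: expected keys tx, ty, tz, rx, ry, rz, gripper
```

Request:
send_rows([
  {"tx": -0.114, "ty": 0.04, "gripper": 1},
  {"tx": -0.114, "ty": 0.04, "gripper": 1},
  {"tx": -0.114, "ty": 0.04, "gripper": 1},
  {"tx": -0.114, "ty": 0.04, "gripper": 1},
  {"tx": -0.114, "ty": 0.04, "gripper": 1},
  {"tx": -0.114, "ty": 0.04, "gripper": 1},
  {"tx": -0.114, "ty": 0.04, "gripper": 1},
  {"tx": -0.114, "ty": 0.04, "gripper": 1},
  {"tx": -0.114, "ty": 0.04, "gripper": 1},
  {"tx": -0.114, "ty": 0.04, "gripper": 1},
  {"tx": -0.114, "ty": 0.04, "gripper": 1},
  {"gripper": 1},
])

```text
invalid input at $.motion[0]: expected keys tx, ty, tz, rx, ry, rz, gripper
```

```bash
python3 -c "
from h import *
s,f=snap('wrist','w1'); print(s['ee_pos'],s['ee_rot'],s['qpos'],s['force'],s['time_s'])"
```

```text
[178.46127228 546.2226263  213.31511045] [-1.79924559e+02 -3.79323640e-03  1.61904719e+02] [ 7.07587545e+01  1.83436703e+01  8.96894425e+01  2.40062858e-03
  7.20423895e+01 -1.14670898e+00] [ 0.53546696 -0.29336898  0.60162135] 0.15
```

View pics/w1.png

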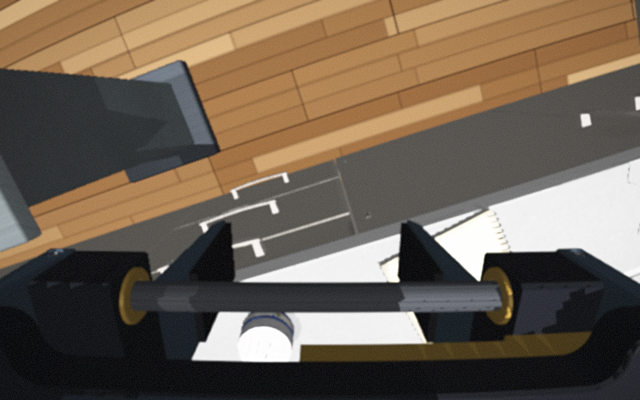

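The wrist view shows only the fingers (tips near row 230), the jam pot and the floor, because both moves were refused: every row needs all its keys.

Request:
send_rows([
  {"tx": 0, "ty": 0, "tz": 0, "rx": 0, "ry": 0, "rz": 0.347, "gripper": 1},
  {"tx": 0, "ty": 0, "tz": 0, "rx": 0, "ry": 0, "rz": 0.347, "gripper": 1},
  {"tx": 0, "ty": 0, "tz": 0, "rx": 0, "ry": 0, "rz": 0.347, "gripper": 1},
  {"tx": 0, "ty": 0, "tz": 0, "rx": 0, "ry": 0, "rz": 0.347, "gripper": 1},
  {"tx": 0, "ty": 0, "tz": 0, "rx": 0, "ry": 0, "rz": 0.347, "gripper": 1},
  {"tx": 0, "ty": 0, "tz": 0, "rx": 0, "ry": 0, "rz": 0.347, "gripper": 1},
], grip_force=20)

```text
time_s: 0.95
ee_pos: [178.5, 546.4, 213.7]
ee_rot: [-180.0, 0.0, 99.1]
force: [-0.1, 0.5, -0.1]
gripper_width: 33.9
gripper_force: 0.0
```

Request:
send_rows([
  {"tx": -0.117, "ty": 0.039, "tz": 0, "rx": 0, "ry": 0, "rz": 0, "gripper": 1},
  {"tx": -0.117, "ty": 0.039, "tz": 0, "rx": 0, "ry": 0, "rz": 0, "gripper": 1},
  {"tx": -0.117, "ty": 0.039, "tz": 0, "rx": 0, "ry": 0, "rz": 0, "gripper": 1},
  {"tx": -0.117, "ty": 0.039, "tz": 0, "rx": 0, "ry": 0, "rz": 0, "gripper": 1},
  {"tx": -0.117, "ty": 0.039, "tz": 0, "rx": 0, "ry": 0, "rz": 0, "gripper": 1},
  {"tx": -0.117, "ty": 0.039, "tz": 0, "rx": 0, "ry": 0, "rz": 0, "gripper": 1},
  {"tx": -0.117, "ty": 0.039, "tz": 0, "rx": 0, "ry": 0, "rz": 0, "gripper": 1},
  {"tx": -0.117, "ty": 0.039, "tz": 0, "rx": 0, "ry": 0, "rz": 0, "gripper": 1},
  {"tx": -0.117, "ty": 0.039, "tz": 0, "rx": 0, "ry": 0, "rz": 0, "gripper": 1},
  {"tx": -0.117, "ty": 0.039, "tz": 0, "rx": 0, "ry": 0, "rz": 0, "gripper": 1},
  {"tx": -0.117, "ty": 0.039, "tz": 0, "rx": 0, "ry": 0, "rz": 0, "gripper": 1},
  {"tx": -0.117, "ty": 0.039, "tz": 0, "rx": 0, "ry": 0, "rz": 0, "gripper": 1},
])

```text
time_s: 2.45
ee_pos: [525.3, -109.5, 213.9]
ee_rot: [180.0, -0.0, 99.4]
force: [1.0, 0.8, 0.2]
gripper_width: 0.5
gripper_force: 0.0
```

Request:
send_rows([
  {"tx": 0, "ty": 0, "tz": 0, "rx": 0, "ry": 0, "rz": 0, "gripper": 1},
  {"tx": 0, "ty": 0, "tz": 0, "rx": 0, "ry": 0, "rz": 0, "gripper": 1},
])

```text
time_s: 2.7
ee_pos: [524.0, -107.1, 213.5]
ee_rot: [-179.9, -0.1, 99.4]
force: [-0.3, -0.4, -0.1]
gripper_width: 0.4
gripper_force: 0.0
```

```bash
python3 -c "
from h import *
s,f=snap('wrist','w2'); print(s['ee_pos'],s['ee_rot'],s['qpos'],s['force'],s['time_s'],s['gripper_width'])"
```

```text
[ 523.98873065 -107.12328144  213.46326926] [-1.79925268e+02 -6.97700443e-02  9.94115742e+01] [-1.28091187e+01  1.47622827e+01  9.48105297e+01  3.85315046e-02
  7.05227594e+01 -2.22336164e+01] [-0.25788398 -0.40628379 -0.13979449] 2.7 0.41953212627437425
```

View pics/w2.png

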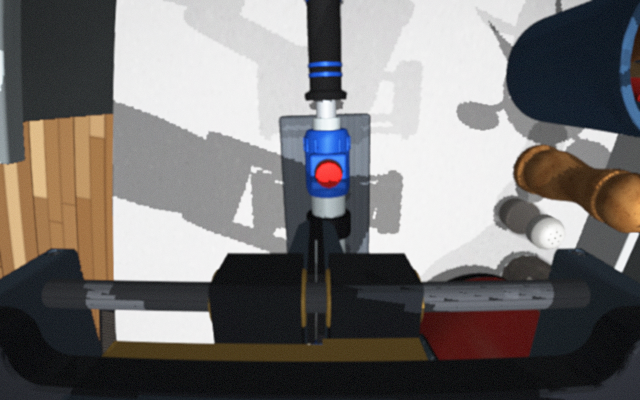

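The wrist view shows the button at (328,174), and the pole axis running up to the grip at (325,95) and (323,2). The kettle shows red at lower right, so I'm checking clearance for the gripper body.

```bash
python3 -c "
from h import *
print('btn',tri(('top0',(332.7,184.4)),('side0',(287.9,191.5)),('w2',(328,174))),tri(('top0',(332.7,184.4)),('w2',(328,174))),atz('w2',(328,174),112))
a=atz('w2',(325,95),75);b=atz('w2',(323,4),75);c=atz('w2',(325.5,108),75);print(a,b,np.degrees(np.arctan2(*(b-a)[[1,0]])))
for u in((377,180),(395,187),(372,172)):print('kettle base',atz('top0',u,0))
for u in((395,130),(380,140),(410,140),(395,150)):print('kettle top',[atz('top0',u,z) for z in(180,230)])
for u in((320,152),(310,130),(346,154)):print('cup/pepper',atz('top0',u,0))
"
```

```text
btn (array([528.8, -87.5, 107.5]), [0.9, 1.2, 1.8]) (array([530.7, -87.5, 103.2]), [0.1, 0.1]) [530.1 -85.7 112. ]
[517.9 -24.   75. ] [503.8  48.4  75. ] 101.02048537220128
kettle base [ 681.8 -242.9   -0. ]
kettle base [ 676.  -326.2    0. ]
kettle base [ 713.7 -210.     0. ]
kettle top [array([ 828.4, -252. ,  180. ]), array([ 786.5, -254.9,  230. ])]
kettle top [array([ 755.7, -208.6,  180. ]), array([ 716.6, -213.2,  230. ])]
kettle top [array([ 800.6, -323.4,  180. ]), array([ 759.8, -323.7,  230. ])]
kettle top [array([ 729.4, -279.6,  180. ]), array([ 691.3, -281.4,  230. ])]
cup/pepper [731.5  43.4   0. ]
cup/pepper [833.2 132.8  -0. ]
cup/pepper [763.9 -70.8   0. ]
```

Request:
send_rows([
  {"tx": 0.037, "ty": 0.016, "tz": 0, "rx": 0, "ry": 0, "rz": -0.03, "gripper": 1},
  {"tx": 0, "ty": 0, "tz": 0.06, "rx": 0, "ry": 0, "rz": 0, "gripper": 1},
  {"tx": 0, "ty": 0, "tz": 0.06, "rx": 0, "ry": 0, "rz": 0, "gripper": 1},
  {"tx": 0, "ty": 0, "tz": 0.06, "rx": 0, "ry": 0, "rz": 0, "gripper": 1},
  {"tx": 0, "ty": 0, "tz": 0, "rx": 0, "ry": 0, "rz": 0, "gripper": 1},
  {"tx": 0, "ty": 0, "tz": 0, "rx": 0, "ry": 0, "rz": 0, "gripper": 1},
])

```text
time_s: 3.5
ee_pos: [530.0, -87.2, 125.3]
ee_rot: [179.9, 0.0, 100.4]
force: [1.0, -0.1, 0.4]
gripper_width: 0.5
gripper_force: 0.0
```

```bash
python3 -c "
from h import *
s,f=snap('wrist','w3'); print(s['ee_pos'],s['ee_rot'],s['force'])"
```

```text
[530.03657561 -87.17620131 125.26703163] [1.79888104e+02 2.98836278e-02 1.00419010e+02] [ 1.00920535 -0.06793051  0.44494138]
```

View pics/w3.png

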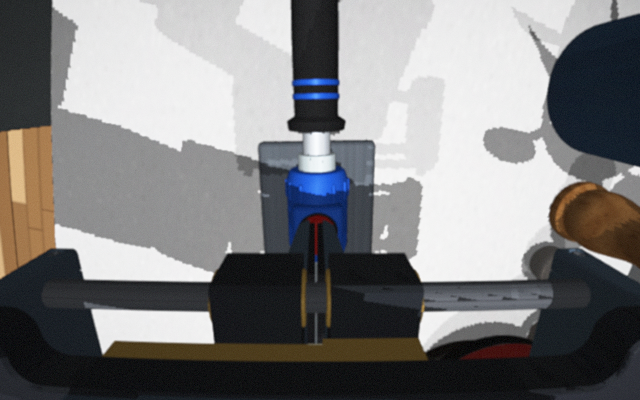

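The fingers stand centred over the red button at (316,225), and the pole runs straight up column 316, so the yaw is aligned. Pressing now.

Request:
send_rows([
  {"tx": 0, "ty": 0, "tz": 0.02, "rx": 0, "ry": 0, "rz": 0, "gripper": 1},
  {"tx": 0, "ty": 0, "tz": 0.008, "rx": 0, "ry": 0, "rz": 0, "gripper": 1},
  {"tx": 0, "ty": 0, "tz": 0.008, "rx": 0, "ry": 0, "rz": 0, "gripper": 1},
  {"tx": 0, "ty": 0, "tz": 0.006, "rx": 0, "ry": 0, "rz": 0, "gripper": 1},
  {"tx": 0, "ty": 0, "tz": 0, "rx": 0, "ry": 0, "rz": 0, "gripper": 1},
  {"tx": 0, "ty": 0, "tz": 0, "rx": 0, "ry": 0, "rz": 0, "gripper": 1},
])

```text
time_s: 4.3
ee_pos: [529.7, -87.9, 104.2]
ee_rot: [179.9, 0.0, 100.3]
force: [-1.6, 1.7, 10.4]
gripper_width: 0.6
gripper_force: 4.9
```

Request:
send_rows([
  {"tx": 0, "ty": 0, "tz": 0.002, "rx": 0, "ry": 0, "rz": 0, "gripper": 1},
  {"tx": 0, "ty": 0, "tz": 0, "rx": 0, "ry": 0, "rz": 0, "gripper": 1},
  {"tx": 0, "ty": 0, "tz": 0, "rx": 0, "ry": 0, "rz": 0, "gripper": 1},
])

```text
time_s: 4.68
ee_pos: [529.7, -87.9, 104.1]
ee_rot: [179.9, 0.0, 100.3]
force: [-4.3, 1.5, 15.2]
gripper_width: 0.9
gripper_force: 7.7
```

The button is at its hard stop: z 104 with the force climbing. Next I'll lift, go over to the handgrip and open.

Request:
send_rows([
  {"tx": 0, "ty": 0, "tz": -0.06, "rx": 0, "ry": 0, "rz": 0, "gripper": 1},
  {"tx": 0, "ty": 0, "tz": -0.12, "rx": 0, "ry": 0, "rz": 0, "gripper": -1},
  {"tx": 0.115, "ty": 0, "tz": 0, "rx": 0, "ry": 0, "rz": 0, "gripper": -1},
  {"tx": 0.115, "ty": 0, "tz": 0, "rx": 0, "ry": 0, "rz": 0, "gripper": -1},
  {"tx": 0, "ty": 0, "tz": 0, "rx": 0, "ry": 0, "rz": 0, "gripper": -1},
  {"tx": 0, "ty": 0, "tz": 0, "rx": 0, "ry": 0, "rz": 0, "gripper": -1},
  {"tx": 0, "ty": 0, "tz": 0, "rx": 0, "ry": 0, "rz": 0, "gripper": -1},
  {"tx": 0, "ty": 0, "tz": 0, "rx": 0, "ry": 0, "rz": 0, "gripper": -1},
])

```text
time_s: 5.68
ee_pos: [509.0, 24.2, 191.7]
ee_rot: [-180.0, 0.0, 100.3]
force: [-0.1, 0.8, -0.4]
gripper_width: 67.8
gripper_force: 0.0
```

```bash
python3 -c "
from h import *
s,f=snap('wrist','w4'); print(s['ee_pos'],s['ee_rot'],s['force'],s['gripper_width']); snap('top','t4')
b=cv2.imread('pics/t4.png')[150:230,270:420]
w=cv2.imread('pics/w4.png')
cv2.imwrite('pics/c4.png',np.vstack([cv2.resize(w,(500,312)),cv2.resize(b,(500,267),interpolation=2)]))"
```

```text
[509.01164758  24.16840148 191.72813566] [-1.79982850e+02  3.00699700e-03  1.00251423e+02] [-0.05305782  0.82466633 -0.42538291] 67.81641413019027
```

View pics/c4.png

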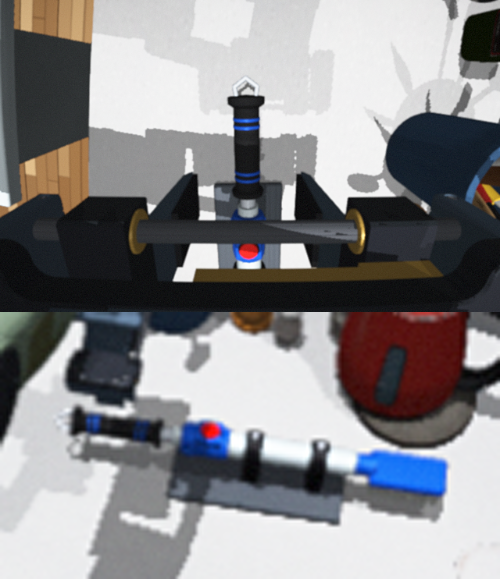

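The wrist crop shows the grip between the open fingers, with its flanges at about (314,128) and (315,246) in full-size pixels. The button sits low in its block.

```bash
python3 -c "
from h import *
a=atz('w4',(313.6,128),78);b=atz('w4',(314.9,245.8),85)
print(a,b,(a+b)/2,np.degrees(np.arctan2(*(a-b)[[1,0]])),np.linalg.norm((a-b)[:2]))
o=np.array([530,-88]);d=np.array([np.cos(np.radians(100.3)),np.sin(np.radians(100.3))])
print((a[:2]-o)@d,(b[:2]-o)@d)"
```

```text
[496.9  79.1  78. ] [516.1 -21.8  85. ] [506.5   28.65  81.5 ] 100.77386005203606 102.71051552786598
170.32554315904596 67.61854030131771
```

Request:
send_rows([
  {"tx": 0.004, "ty": -0.002, "tz": 0.08, "rx": 0, "ry": 0, "rz": 0, "gripper": -1},
  {"tx": 0, "ty": 0, "tz": 0.08, "rx": 0, "ry": 0, "rz": 0, "gripper": -1},
  {"tx": 0, "ty": 0, "tz": 0.07, "rx": 0, "ry": 0, "rz": 0, "gripper": -1},
  {"tx": 0, "ty": 0, "tz": 0.042, "rx": 0, "ry": 0, "rz": 0, "gripper": -1},
  {"tx": 0, "ty": 0, "tz": 0, "rx": 0, "ry": 0, "rz": 0, "gripper": -1},
  {"tx": 0, "ty": 0, "tz": 0, "rx": 0, "ry": 0, "rz": 0, "gripper": -1},
])

```text
time_s: 6.52
ee_pos: [508.3, 26.8, 56.8]
ee_rot: [179.9, 0.0, 100.3]
force: [0.0, 0.3, 0.1]
gripper_width: 91.4
gripper_force: 0.0
```

Request:
send_rows([
  {"tx": 0, "ty": 0, "tz": 0, "rx": 0, "ry": 0, "rz": 0, "gripper": 1},
  {"tx": 0, "ty": 0, "tz": 0, "rx": 0, "ry": 0, "rz": 0, "gripper": 1},
  {"tx": 0, "ty": 0, "tz": 0, "rx": 0, "ry": 0, "rz": 0, "gripper": 1},
  {"tx": 0, "ty": 0, "tz": 0, "rx": 0, "ry": 0, "rz": 0, "gripper": 1},
  {"tx": 0, "ty": 0, "tz": 0, "rx": 0, "ry": 0, "rz": 0, "gripper": 1},
  {"tx": 0, "ty": 0, "tz": 0, "rx": 0, "ry": 0, "rz": 0, "gripper": 1},
  {"tx": 0, "ty": 0, "tz": 0, "rx": 0, "ry": 0, "rz": 0, "gripper": 1},
  {"tx": 0, "ty": 0, "tz": 0, "rx": 0, "ry": 0, "rz": 0, "gripper": 1},
  {"tx": 0, "ty": 0, "tz": 0, "rx": 0, "ry": 0, "rz": 0, "gripper": 1},
  {"tx": 0, "ty": 0, "tz": 0, "rx": 0, "ry": 0, "rz": 0, "gripper": 1},
], grip_force=40)

```text
time_s: 7.78
ee_pos: [508.2, 27.1, 56.1]
ee_rot: [179.9, 0.0, 100.4]
force: [4.3, 2.1, -1.0]
gripper_width: 27.5
gripper_force: 40.0
```

Request:
send_rows([
  {"tx": 0.02, "ty": 0, "tz": 0, "rx": 0, "ry": 0, "rz": 0, "gripper": 1},
  {"tx": 0.02, "ty": 0, "tz": 0, "rx": 0, "ry": 0, "rz": 0, "gripper": 1},
  {"tx": 0.02, "ty": 0, "tz": 0, "rx": 0, "ry": 0, "rz": 0, "gripper": 1},
  {"tx": 0.02, "ty": 0, "tz": 0, "rx": 0, "ry": 0, "rz": 0, "gripper": 1},
  {"tx": 0, "ty": 0, "tz": 0, "rx": 0, "ry": 0, "rz": 0, "gripper": 1},
])

```text
time_s: 8.4
ee_pos: [500.2, 67.1, 56.0]
ee_rot: [180.0, -0.0, 100.4]
force: [4.0, -1.7, -0.9]
gripper_width: 27.1
gripper_force: 39.9
```

Request:
send_rows([
  {"tx": 0.024, "ty": 0, "tz": 0, "rx": 0, "ry": 0, "rz": 0, "gripper": 1},
  {"tx": 0.024, "ty": 0, "tz": 0, "rx": 0, "ry": 0, "rz": 0, "gripper": 1},
  {"tx": 0.024, "ty": 0, "tz": 0, "rx": 0, "ry": 0, "rz": 0, "gripper": 1},
  {"tx": 0.024, "ty": 0, "tz": 0, "rx": 0, "ry": 0, "rz": 0, "gripper": 1},
  {"tx": 0.024, "ty": 0, "tz": 0, "rx": 0, "ry": 0, "rz": 0, "gripper": 1},
  {"tx": 0, "ty": 0, "tz": 0, "rx": 0, "ry": 0, "rz": 0, "gripper": 1},
])

```text
time_s: 9.15
ee_pos: [488.7, 125.7, 55.8]
ee_rot: [-179.9, 0.0, 100.4]
force: [3.2, -5.2, 0.2]
gripper_width: 27.1
gripper_force: 39.9
```

Request:
send_rows([
  {"tx": 0.02, "ty": 0, "tz": 0, "rx": 0, "ry": 0, "rz": 0, "gripper": 1},
  {"tx": 0.02, "ty": 0, "tz": 0, "rx": 0, "ry": 0, "rz": 0, "gripper": 1},
  {"tx": 0.02, "ty": 0, "tz": 0, "rx": 0, "ry": 0, "rz": 0, "gripper": 1},
  {"tx": 0.02, "ty": 0, "tz": 0, "rx": 0, "ry": 0, "rz": 0, "gripper": 1},
  {"tx": 0.016, "ty": 0, "tz": 0, "rx": 0, "ry": 0, "rz": 0, "gripper": 1},
  {"tx": 0, "ty": 0, "tz": 0, "rx": 0, "ry": 0, "rz": 0, "gripper": 1},
  {"tx": 0, "ty": 0, "tz": 0, "rx": 0, "ry": 0, "rz": 0, "gripper": 1},
])

```text
time_s: 10.02
ee_pos: [479.6, 172.0, 55.7]
ee_rot: [-179.8, 0.1, 100.4]
force: [3.0, -6.2, 0.7]
gripper_width: 27.6
gripper_force: 39.9
```

Request:
send_rows([
  {"tx": 0.01, "ty": 0, "tz": 0, "rx": 0, "ry": 0, "rz": 0, "gripper": 1},
  {"tx": 0.01, "ty": 0, "tz": 0, "rx": 0, "ry": 0, "rz": 0, "gripper": 1},
  {"tx": 0.004, "ty": 0, "tz": 0, "rx": 0, "ry": 0, "rz": 0, "gripper": 1},
  {"tx": 0, "ty": 0, "tz": 0, "rx": 0, "ry": 0, "rz": 0, "gripper": 1},
  {"tx": 0, "ty": 0, "tz": 0, "rx": 0, "ry": 0, "rz": 0, "gripper": 1},
])

```text
time_s: 10.65
ee_pos: [477.4, 183.6, 55.7]
ee_rot: [-179.8, 0.1, 100.4]
force: [2.6, -5.7, 1.6]
gripper_width: 27.0
gripper_force: 39.9
```

Request:
send_rows([
  {"tx": 0.004, "ty": 0, "tz": 0, "rx": 0, "ry": 0, "rz": 0, "gripper": 1},
  {"tx": 0, "ty": 0, "tz": 0, "rx": 0, "ry": 0, "rz": 0, "gripper": 1},
  {"tx": 0, "ty": 0, "tz": 0, "rx": 0, "ry": 0, "rz": 0, "gripper": 1},
])

```text
time_s: 11.02
ee_pos: [477.1, 184.3, 55.6]
ee_rot: [-179.8, 0.2, 100.4]
force: [2.8, -10.3, 1.7]
gripper_width: 27.3
gripper_force: 39.9
```

Request:
send_rows([
  {"tx": 0.004, "ty": 0, "tz": 0, "rx": 0, "ry": 0, "rz": 0, "gripper": 1},
  {"tx": 0, "ty": 0, "tz": 0, "rx": 0, "ry": 0, "rz": 0, "gripper": 1},
  {"tx": 0, "ty": 0, "tz": 0, "rx": 0, "ry": 0, "rz": 0, "gripper": 1},
  {"tx": 0, "ty": 0, "tz": 0, "rx": 0, "ry": 0, "rz": 0, "gripper": 1},
])

```text
time_s: 11.52
ee_pos: [477.0, 184.3, 55.5]
ee_rot: [-179.8, 0.4, 100.5]
force: [5.4, -16.9, 0.7]
gripper_width: 27.4
gripper_force: 39.9
```

```bash
python3 -c "
from h import *
snap('top','t5');snap('side','s5');s,f=snap('wrist','w5');print(s['ee_pos'],s['force'])
b=cv2.imread('pics/t5.png')[130:230,220:420];c=cv2.imread('pics/s5.png')[150:270,230:350];w=cv2.imread('pics/w5.png')
cv2.imwrite('pics/c5.png',np.vstack([cv2.resize(b,(600,300),interpolation=2),np.hstack([cv2.resize(c,(250,250)),cv2.resize(w,(350,250))])]))"
```

```text
[476.99546206 184.33538303  55.48154267] [  5.02285643 -17.95131433   0.92572788]
```

View pics/c5.png

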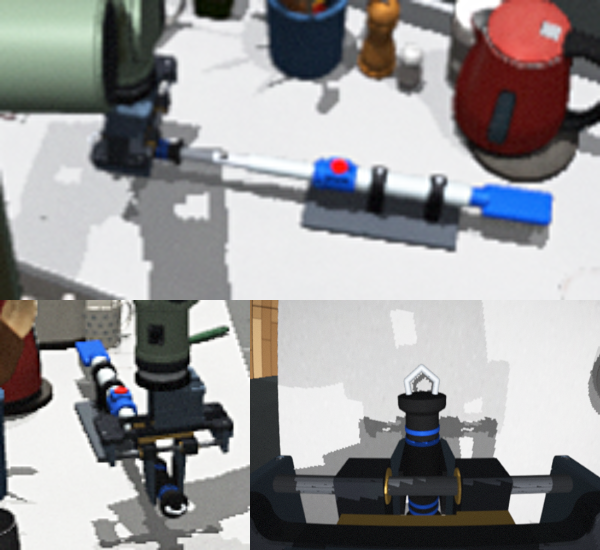

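The pictures show both tubes out, the button down and the grip still centred in the fingers. At 160 mm of pull the tool has stopped moving and the force has climbed to 18 N, so it is at the second stop. Handing in.

```bash
python3 -c "
from workcell import env
print(env.job_done())"
```

```text
the job is handed in; nothing more can be done
None
```

The red button is pressed right down, and the arm is holding the handgrip at the second stop, about 160 mm out with roughly 18 N of pull, ready for you to tighten the collar; the arm touched nothing else on the worktop.

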